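Work a hand tap down to its depth stop

TASK

Clean up the thread in the clamped manifold block with the hand tapping fixture: first swing the clamp handle clockwise fully home, then take the crank half a turn forward (clockwise seen from above) and a quarter turn back, and do that a second time. Then go on forward until you feel the tap ground on its depth stop, nip it there for a moment with a push of about 15 N on the knob (turning freely takes about 5.5 N; over 20 N snaps the tap), and let go of the crank there. Leave the things lying around where they are.

Things in the scene. Friction and masses are not known exactly. Their poses are not given: they have to be found in the camera images.
- fixture: Fixed grey tapping fixture, 165 mm high; origin on the spindle axis at the underside of its base plate (100 x 270 x 12 mm, y from -175 to +95 mm), z up. A drum head (68 mm dia, top 105 mm) holds the tap over an aluminium block; column at y = +72 mm (top 105 mm), clamp rod at y = -140 mm. Equipment up to 400 mm tall stands behind it and to its left, in the way of a swing from the left.
- spindle_axis (a point): Point on the vertical tap axis, at the height of the crank knob's middle (146 mm over the worktop). The crank arm (steel, 12 mm wide, top 119 mm over the worktop) carries the knob at a radius of 55 mm round this axis. At tap angle 0 the knob lies toward the fixture's +y.
- knob_grip (a point): Centre of the crank knob: upright black round knob 22 mm dia at its middle, tapered below, 43 mm high (120 to 163 mm over the worktop). It revolves freely on its pin, so it can be gripped and led round in a circle without turning the gripper. Over the whole job it sinks by only 2.5 mm (thread pitch 2.5 mm a turn).
- tap (a joint): Angle of the tap (rad), grows clockwise from above (forward). At the start about 0 (-0.05 to 0.1). It turns against a steady drag of 0.3 N m either way and stays where it is left. A hidden stop grounds it somewhere between 5.3 and 5.8, different each time: it has to be felt.
- crank (a joint): Twist of the crank ahead of the tap (rad) in a torsion bar of 4 N m/rad, 0 when let go, positive when pushed forward: 0.075 while the tap turns (0.3 N m, 5.5 N at the knob); a grounded tap counts as nipped from 0.15 (0.6 N m, 11 N) held 0.2 s; the tap snaps beyond 0.28 (1.12 N m, 20 N) either way. Knob angle = tap + crank.
- drag_hand (a joint): Thin dial pointer under the crank, pushed forward by the tap and left behind when it goes back: reads about 0.12 rad less than the farthest tap angle so far.
- clamp (a joint): Angle of the clamp handle (rad), 0 loose (start 0 to 0.3), grows clockwise from above to its end stop at 1.4 (fully home). It stays where it is left; drag 0.2 N m (4 N at the grip).
- clamp_grip (a point): Centre of the clamp handle's upright black grip, 22 mm dia, 44 mm high (114 to 158 mm over the worktop), 139 mm over the worktop; fixed on its steel arm, 55 mm from the clamp axis.
- clamp_axis (a point): Point on the vertical clamp axis at the height of the clamp grip's centre.
- nut: Steel hex nut 19 x 22 x 9 mm lying on the base plate; a bystander, leave it. Origin at the centre of its underside.
- bolt: Hex bolt 17 x 19 x 46 mm standing on its head on the base plate; a bystander, leave it. Origin at the centre of its underside.
- short_bolt: Shorter hex bolt 15 x 13 x 35 mm standing on its head on the base plate; a bystander, leave it. Origin at the centre of its underside.
- fitting: Push-in tube fitting 19 x 19 x 32 mm; a bystander, leave it. Origin at the centre of its underside.
- reel: White tape reel 48 x 48 x 13 mm; a bystander, leave it. Origin at the centre of its underside.

How it is judged:
By the outcome, as a careful person would: the job done as asked, in the order asked, and still so for the second after the job is handed in, with the robot touching nothing.
It also fails if it takes over 72 s, if anything falls off the work surface, if the arm or the gripper's body presses on something with over 40 N, if the wrist force passes 120 N, or if a joint passes its speed limit or range.

ROBOT

A 6-joint arm with a two-finger parallel gripper is mounted at the origin on a cart in front of the work surface, level with it; the furniture and walls round the work are solid. World frame = base frame: x ahead of the robot, y to its left, z up, the work surface at z = 0. Lengths are in m, angles in rad, forces in N, time in s.
With the tool pointing down it reaches from about 0.4 to 0.825 m from the base axis. Payload 7 kg.
Tool frame: the origin (TCP) lies on the centre line of the jaws, within the pads' length; the fingertips stand 22 mm ahead of it and the grasp point (between the pads) lies 3 mm ahead of it; z points along the fingers, y is the direction in which the jaws open and shut (so a half turn about z gives the same grasp; the last joint's range is limited). The gripper opens to 88 mm and grips with 3 to 60 N. Pads are 19 mm wide; open, the fingers measure 130 mm over their backs; the gripper's body (78 mm by 193 mm) begins 47 mm behind the grasp point.
Start: joints at [1.543, 0.359, 0.012, 0, -1.224, -0.288], TCP at [0.21, 0.642, 0.249] pointing down, gripper open.
Joint ranges: [-3.07, 3.07], [-1.43, 2.12], [-1.02, 1.25], [-3.03, 1.67], [-3.05, -0], [-3.03, 3.03]. Speed limits (rad/s): [2.39, 2.39, 3.01, 3.14, 3.14, 3.14].

INTERFACE

Orientations are given as [roll, pitch, yaw] about the fixed x, y, z axes, in that order (R = Rz(yaw) Ry(pitch) Rx(roll)).
In Python, from station import arm gives the robot as it stands. The module is installed in compiled form; this text tells all that it offers.
- The arm moves only by the tool arm_command, never from a script. Its argument "motion" is a list of rows, each a list of 3 entries, a list of its own where there are three numbers: the shift along the tool's x, y, z in mm, then the turn, a rotation vector about the tool's x, y, z in degrees, then the opening, from 0 (shut) to 1 (fully open). In form: [[[tx, ty, tz], [wx, wy, wz], grip], ...]. A call has 1 to 20 rows; each row shifts and turns the commanded pose from where the row before left it, along the tool's axes as they then stand; what a row does not reach is not made up. A row lasts 1/12 s, in which the tool goes at most 41.7 mm and 7.16 degrees, less where a joint would pass 70% of its speed; a pose out of reach is approached as far as the arm can. A call is refused whole if a number of a shift passes 41.7 or a number of a turn 7.16, either way. A call with a gripper value outside its range is refused whole. The fingers move at their own pace and stop on an object; "newtons" is the grip in N (left out, the last holds). Time passes only in rows, so rows that do not move let the fingers close. It gives the time, the measured TCP pose, the force and the opening at its end, in the units of the state.
- arm.get_state(): the state, without advancing time (a new reading comes with each control period).
- arm.grab_frame(name): name is "side" or "top" or "wrist"; returns the picture (420x560x3 uint8, red, green, blue); there is no depth.
- arm.camera_info(name): a dict with "fov_y" (degrees; the focal length in pixels is half the picture's height over the tangent of half this angle, whatever the lens; pixels are square), "cx", "cy" (the principal point, pixels), "view" (4x4, takes a point from world to camera coordinates); the wrist camera has in their place "tool_from_camera" (4x4, takes a point from camera to tool coordinates, whose origin is the TCP and whose axes are the flange's). Camera axes: x right, y down, z forward; pixel columns grow to the right and rows downward; lengths in m; the calibration is good to about 2 mm. A picture is of the moment at which its call begins: read the wrist's pose just before it. camera_info takes no time and is no camera call.
- arm.job_done(): hands the job in, once; it reports no verdict.
The state is a dict: "t": time; "q": joint angles; "qd": joint speeds; "joint_efforts": joint torques, N m; "eef_pos": TCP position; "ee_rot": TCP orientation; "force": force on the tool from outside, world axes, zero at the start; "moment": the same for the moment, N m; "width": finger opening in m.
Only numpy, scipy, OpenCV 4.12 (cv2) and the standard library are available. Lean on these libraries where they do the work, as an engineer would, in place of code of your own. Each camera call takes 0.05 s, during which the arm holds its last target. There are 200 camera calls.

## Working session

There is one attempt and no reset: what is moved stays moved. The work goes in short steps, Python scripts to look and compute and a tool call to move; the robot and the scene stay as the last step left them, time stands still between calls to the robot, and variables do not carry over. Pictures are saved under pics/ and viewed, on a budget of 10 in all, crops included, one or two more only if the job needs it, and the job is handed in when it is done.

Besides the shell and the picture viewer there is one more tool, called as name([rows], argument=value, ...), one row to a line, values as JSON. arm_command: Moves the arm, as the interface text tells. Its arguments: {"type":"object","properties":{"motion":{"type":"array","items":{"type":"array"}},"newtons":{"type":"number"}},"required":["motion"]}

```bash
mkdir -p pics
python3 - <<'E'
from station import arm
import cv2,numpy as np
np.set_printoptions(precision=4,suppress=True)
s=arm.get_state();print({k:np.round(v,4) for k,v in s.items()})
for n in("top","side","wrist"):
    c=arm.camera_info(n);print(n,c)
    cv2.imwrite(f"pics/{n}0.png",arm.grab_frame(n)[:,:,::-1])
E
```

```text
{'t': np.float64(0.0), 'q': array([ 1.5431,  0.3594,  0.0111, -0.0004, -1.2241, -0.2881]), 'qd': array([ 0.0014, -0.0016,  0.0005, -0.0015, -0.0001, -0.0009]), 'joint_efforts': array([ -0.0003, -58.2727,  29.3048,   6.9967,   0.0069,  -0.0002]), 'eef_pos': array([0.2095, 0.6412, 0.2476]), 'ee_rot': array([ 3.1399, -0.0002, -0.316 ]), 'force': array([ 0.0538, -0.415 ,  0.3316]), 'moment': array([0.0086, 0.0145, 0.0353]), 'width': np.float64(0.0877)}
top {'fov_y': 48.541482471244024, 'cx': 272.27733851376047, 'cy': 213.30269907535444, 'view': array([[-0.0394, -0.9992, -0.0001, -0.1803],
       [-0.9723,  0.0383, -0.2306,  0.4879],
       [ 0.2304, -0.0089, -0.973 ,  0.9175],
       [ 0.    ,  0.    ,  0.    ,  1.    ]])}
side {'fov_y': 47.533479511425455, 'cx': 279.522798803566, 'cy': 207.4680682125546, 'view': array([[ 0.9997,  0.0219,  0.0105, -0.4257],
       [ 0.0182, -0.3903, -0.9205,  0.0182],
       [-0.0161,  0.9204, -0.3906,  1.2151],
       [ 0.    ,  0.    ,  0.    ,  1.    ]])}
wrist {'fov_y': 63.34684416131311, 'cx': 279.49188956932954, 'cy': 210.1031060949773, 'tool_from_camera': array([[ 0.0004, -0.9594, -0.2821,  0.075 ],
       [ 1.    ,  0.0002,  0.0007, -0.0007],
       [-0.0006, -0.2821,  0.9594, -0.1364],
       [ 0.    ,  0.    ,  0.    ,  1.    ]])}
```

View pics/top0.png

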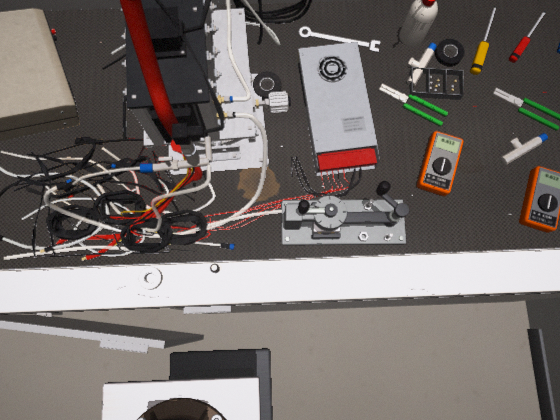

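View pics/side0.png

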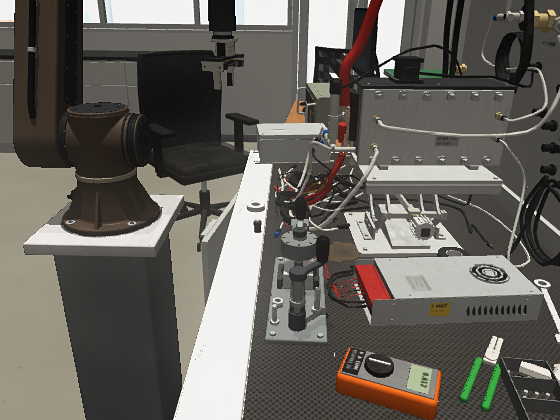

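The top view shows the fixture around (340,215): crank knob near (303,208), drum (331,212), clamp grip near (383,188), clamp rod near (400,208). The side view shows it around (298,270). Next I'll zoom in on both.

```bash
cat > h.py <<'E'
from station import arm
import cv2,numpy as np
from scipy.spatial.transform import Rotation as R
np.set_printoptions(precision=4,suppress=True)
def cam(n,s=None):
    c=arm.camera_info(n);f=210/np.tan(np.radians(c["fov_y"]/2))
    K=np.array([[f,0,c["cx"]],[0,f,c["cy"]],[0,0,1]])
    if n=="wrist":
        T=np.eye(4);T[:3,:3]=R.from_euler("xyz",s["ee_rot"]).as_matrix();T[:3,3]=s["eef_pos"]
        return K,np.linalg.inv(T@np.array(c["tool_from_camera"]))
    return K,np.array(c["view"])
def ray(n,uv,z,s=None):
    K,V=cam(n,s);d=V[:3,:3].T@np.linalg.solve(K,[*uv,1]);o=-V[:3,:3].T@V[:3,3]
    return o+d*(z-o[2])/d[2]
def proj(n,p,s=None):
    K,V=cam(n,s);q=K@(V[:3,:3]@p+V[:3,3]);return q[:2]/q[2]
E
python3 - <<'E'
from h import *
t=cv2.imread("pics/top0.png")[170:255,270:420];s=cv2.imread("pics/side0.png")[185:350,250:350]
t=cv2.resize(t,None,fx=5,fy=5,interpolation=cv2.INTER_CUBIC)[:, :750]
cv2.imwrite("pics/topz.png",t)
cv2.imwrite("pics/sidez.png",cv2.resize(s,None,fx=3.6,fy=3.6,interpolation=cv2.INTER_CUBIC))
E
```

```text
(no output)
```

View pics/topz.png

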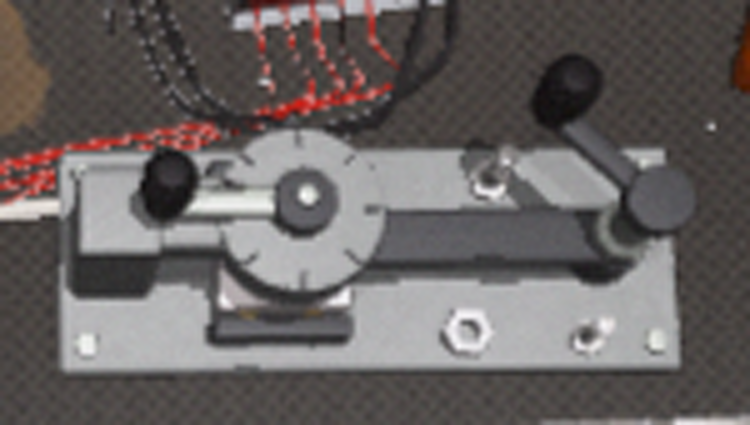

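View pics/sidez.png

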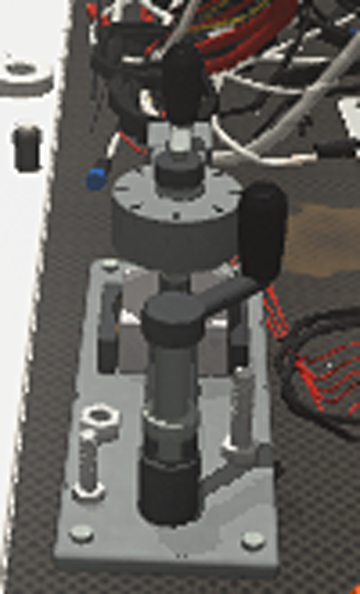

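The top zoom shows the knob top at about (172,172), the spindle hub at (308,195), the clamp grip top at (578,78) and the clamp hub at (662,198). The side zoom shows the knob at about (184,80) and the clamp grip at (263,232).

Run:
```python
from h import *
T=lambda u,v:(u/5+270-.4,v/5+170-.4)
S=lambda u,v:(u/3.6+250-.4,v/3.6+185-.4)
c=[ray("top",T(*p),.012) for p in[(60,150),(665,150),(680,370),(60,370)]]
print("corners",np.array(c))
print("knob",ray("top",T(172,172),.160),ray("side",S(184,80),.1415))
print("clamp grip",ray("top",T(578,78),.156),ray("side",S(263,232),.136))
print("drum",ray("top",T(303,210),.105), "hub",ray("top",T(308,195),.125))
print("clamphub",ray("top",T(662,198),.125),ray("side",S(172,312),.122))
for n in("top","side"):
  V=cam(n)[1];print(n,-V[:3,:3].T@V[:3,3])
# obstacles: left box top edge at z .4
print("box near-right corner", ray("top",(210,130),.4),ray("top",(126,130),.4),ray("top",(210,130),.2))
```

```text
corners [[ 0.5213 -0.2216  0.012 ]
 [ 0.5108 -0.4884  0.012 ]
 [ 0.4126 -0.4847  0.012 ]
 [ 0.4231 -0.2173  0.012 ]]
knob [ 0.4716 -0.2586  0.16  ] [ 0.4706 -0.2618  0.1415]
clamp grip [ 0.5034 -0.4152  0.156 ] [ 0.503  -0.4216  0.136 ]
drum [ 0.468  -0.3142  0.105 ] hub [ 0.4692 -0.3138  0.125 ]
clamphub [ 0.4626 -0.4514  0.125 ] [ 0.4621 -0.469   0.122 ]
top [ 0.2558 -0.1907  1.0053]
side [ 0.4448 -1.1019  0.4958]
box near-right corner [ 0.5219 -0.1142  0.4   ] [0.5265 0.0029 0.4   ] [ 0.6098 -0.0889  0.2   ]
```

Run:
```python
from h import *
def cl(n,rows):
    im=cv2.cvtColor(cv2.imread(f"pics/{n}0.png"),cv2.COLOR_BGR2HSV)
    m=((im[...,0]<8)|(im[...,0]>172))&(im[...,1]>150)&(im[...,2]>50)
    lo,hi=(110,230) if n=="top" else (320,400)
    return [(np.mean(np.where(m[r,lo:hi])[0])+lo,r) for r in rows if m[r,lo:hi].sum()>4]
t=cl("top",range(0,160,10));s=cl("side",range(0,140,10))
print(np.round(t,0).tolist());print(np.round(s,0).tolist())
def o_d(n,uv):
    K,V=cam(n);d=V[:3,:3].T@np.linalg.solve(K,[*uv,1]);return -V[:3,:3].T@V[:3,3],d/np.linalg.norm(d)
for a in t:
    best=None
    for b in s:
        o1,d1=o_d("top",a);o2,d2=o_d("side",b)
        A=np.stack([d1,-d2],1);x=np.linalg.lstsq(A,o2-o1,rcond=None)[0]
        p=o1+d1*x[0];q=o2+d2*x[1];e=np.linalg.norm(p-q)
        if best is None or e<best[0]:best=(e,(p+q)/2,b)
    print(np.round(a),best)
for z in(.1,.2,.3,.4):print(z,[ray("top",p,z)[:2] for p in[(75,120),(0,135),(145,165),(265,160)]])
```

```text
[[130.0, 0.0], [132.0, 10.0], [136.0, 20.0], [138.0, 30.0], [141.0, 40.0], [144.0, 50.0], [148.0, 60.0], [150.0, 70.0], [154.0, 80.0], [156.0, 90.0], [160.0, 100.0], [164.0, 110.0], [168.0, 120.0], [169.0, 130.0], [177.0, 150.0]]
[[376.0, 0.0], [372.0, 10.0], [368.0, 20.0], [366.0, 30.0], [362.0, 40.0], [356.0, 50.0], [349.0, 60.0], [344.0, 70.0], [346.0, 80.0], [345.0, 90.0], [344.0, 100.0], [342.0, 130.0]]
[130.   0.] (np.float64(0.02489944173686568), array([ 0.6289, -0.0337,  0.5149]), (np.float64(376.0), 0))
[132.  10.] (np.float64(0.014179565990044109), array([ 0.6243, -0.0358,  0.5116]), (np.float64(376.0), 0))
[136.  20.] (np.float64(0.0033678786506700824), array([ 0.6194, -0.0386,  0.5085]), (np.float64(376.0), 0))
[138.  30.] (np.float64(0.007230300631815138), array([ 0.6157, -0.0374,  0.4906]), (np.float64(372.5), 10))
[141.  40.] (np.float64(0.004221057254857142), array([ 0.6105, -0.0398,  0.4875]), (np.float64(372.5), 10))
[144.  50.] (np.float64(0.00027820435003042836), array([ 0.6057, -0.0388,  0.4694]), (np.float64(368.5), 20))
[148.  60.] (np.float64(0.001556366168845
[... 668 characters left out ...]
647, -0.0438,  0.3481]), (np.float64(345.5), 80))
[169. 130.] (np.float64(0.00046852110815679695), array([ 0.5669, -0.0358,  0.3042]), (np.float64(344.5), 100))
[177. 150.] (np.float64(0.0059008456837792616), array([ 0.562 , -0.035 ,  0.2356]), (np.float64(341.5), 130))
0.1 [array([0.6875, 0.2065]), array([0.6599, 0.3605]), array([0.5821, 0.0575]), array([ 0.5832, -0.1885])]
0.2 [array([0.6398, 0.1626]), array([0.6152, 0.2996]), array([0.546 , 0.0301]), array([ 0.547 , -0.1887])]
0.3 [array([0.5921, 0.1188]), array([0.5706, 0.2387]), array([0.51  , 0.0026]), array([ 0.5109, -0.189 ])]
0.4 [array([0.5444, 0.0749]), array([0.526 , 0.1778]), array([ 0.474 , -0.0248]), array([ 0.4747, -0.1892])]
```

arm_command([
  [[0,0,-20],[0,0,0],1],
  [[0,10,-25],[0,0,0],1],
  [[0,20,-25],[0,0,0],1],
  [[0,20,-25],[0,0,0],1],
  [[0,20,-25],[0,0,0],1],
  [[0,20,-25],[0,0,0],1],
  [[0,20,-25],[0,0,0],1],
  [[0,20,-25],[0,0,0],1],
  [[0,20,-20],[0,0,0],1],
  [[0,20,-10],[0,0,0],1],
  [[0,20,0],[0,0,0],1],
  [[0,10,0],[0,0,0],1],
])

```text
t: 1.15
eef_pos: [0.1472, 0.4498, 0.4749]
ee_rot: [-3.139, 0.001, -0.316]
force: [-0.5, -0.2, -0.3]
width: 0.0878
```

arm_command([
  [[25,1,0],[0,0,3],1],
  [[40,1.8,0],[0,0,5],1],
  [[40,1.8,0],[0,0,5],1],
  [[40,1.8,0],[0,0,5],1],
  [[40,1.8,0],[0,0,5],1],
  [[40,1.8,0],[0,0,5],1],
  [[40,1.8,0],[0,0,5],1],
  [[40,1.8,0],[0,0,5],1],
  [[40,1.8,0],[0,0,5],1],
  [[40,1.8,0],[0,0,5],1],
  [[40,1.8,0],[0,0,5],1],
  [[40,1.8,0],[0,0,5],1],
  [[40,1.8,0],[0,0,5],1],
  [[40,1.8,0],[0,0,5],1],
  [[40,1.8,0],[0,0,5],1],
  [[40,1.8,0],[0,0,5],1],
  [[40,1.8,0],[0,0,5],1],
  [[40,1.8,0],[0,0,5],1],
  [[40,1.8,0],[0,0,5],1],
  [[25,1,0],[0,0,3],1],
])

```text
t: 2.82
eef_pos: [0.4222, -0.1766, 0.4729]
ee_rot: [3.14, -0.001, -1.997]
force: [-0.1, 0.0, 0.3]
width: 0.0877
```

Run:
```python
from h import *
s=arm.get_state();print({k:np.round(v,4) for k,v in s.items()})
f=[arm.grab_frame(n)[:,:,::-1] for n in("top","side")]
cv2.imwrite("pics/both1.png",cv2.resize(np.hstack(f),(800,300),interpolation=cv2.INTER_AREA))
```

```text
{'t': np.float64(2.8167), 'q': array([ 0.0365, -0.0775, -0.0122,  0.0002, -1.6377, -0.4631]), 'qd': array([-0.6127, -0.0233, -0.0187, -0.0079,  0.0019,  0.0175]), 'joint_efforts': array([  3.1476, -24.7048,  30.8818,   7.4225,  -0.0738,  -0.0715]), 'eef_pos': array([ 0.4222, -0.1766,  0.4729]), 'ee_rot': array([ 3.1404, -0.0009, -1.9974]), 'force': array([-0.075 ,  0.0199,  0.2672]), 'moment': array([ 0.1121, -0.1456,  0.0029]), 'width': np.float64(0.0877)}
```

View pics/both1.png

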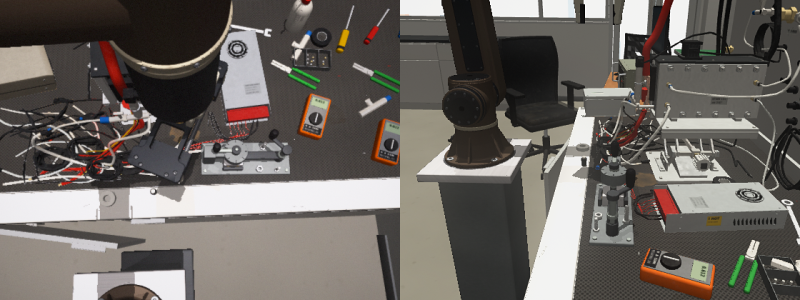

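Both views show the arm high and clear of the equipment, with the fixture untouched. Next I'll go above the clamp grip.

arm_command([
  [[0,0,0],[0,0,0],1],
  [[20,-20,0],[0,0,0],1],
  [[30,-30,0],[0,0,0],1],
  [[30,-30,0],[0,0,0],1],
  [[30,-30,0],[0,0,0],1],
  [[30,-30,0],[0,0,0],1],
  [[15,-15,0],[0,0,0],1],
  [[0,0,20],[0,0,5.6],1],
  [[0,0,30],[0,0,5.6],1],
  [[0,0,30],[0,0,5.6],1],
  [[0,0,20],[0,0,5.6],1],
  [[0,0,0],[0,0,0],1],
  [[0,0,0],[0,0,0],1],
])

```text
t: 4.0
eef_pos: [0.501, -0.375, 0.3727]
ee_rot: [3.139, -0.001, -2.377]
force: [-0.3, -0.5, 0.6]
width: 0.0873
```

Run:
```python
from h import *
s=arm.get_state();print(s["t"],s["q"],s["eef_pos"],s["ee_rot"])
f=arm.grab_frame("wrist")[:,:,::-1].copy()
for p in[(.503,-.4175,.158),(.463,-.4543,.125),(.4685,-.3144,.12),(.4711,-.26,.163)]:
    u=proj("wrist",np.array(p),s);print(u);cv2.circle(f,tuple(int(v) for v in u),3,(0,0,255),1)
cv2.imwrite("pics/w1.png",f)
```

```text
4.0 [-0.3309  0.2287  0.1075  0.0003 -1.4523 -0.4757] [ 0.501  -0.375   0.3727] [ 3.1393 -0.0015 -2.3774]
[246.5351 159.4771]
[249.002 104.811]
[334.1301 194.614 ]
[373.1088 239.3011]
```

View pics/w1.png

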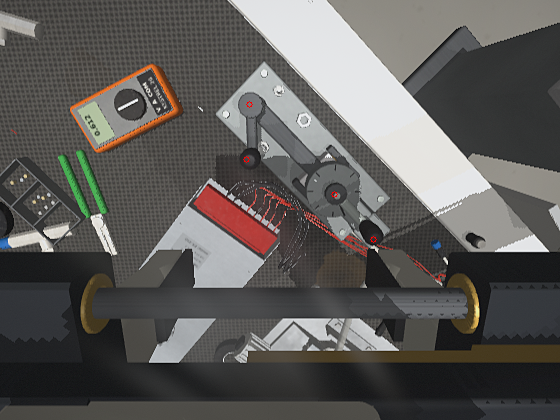

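The wrist view agrees with my estimates: clamp grip top (251,157), clamp hub (250,104), spindle (336,194), knob (374,238). I'll refine those four from it.

Run:
```python
from h import *
s=arm.get_state()
im=cv2.imread("pics/w1.png");m=(im.max(2)<40).astype(np.uint8)
for c in((251,157),(374,238)):
    x,y=c;sub=m[y-14:y+15,x-14:x+15];ys,xs=np.where(sub);print(c,len(xs),xs.mean()+x-14,ys.mean()+y-14,xs.min()+x-14,xs.max()+x-14,ys.min()+y-14,ys.max()+y-14)
for n,p,z in(("grip",(251,157),.158),("gripmid",(251,157),.139),("hub",(250,104),.125),("spin",(336,194),.125),("knob",(374,238),.163)):print(n,ray("wrist",p,z,s))
```

```text
(251, 157) 89 254.07865168539325 153.85393258426967 241 260 148 167
(374, 238) 308 369.8344155844156 233.71103896103895 360 382 224 252
grip [ 0.4992 -0.4167  0.158 ]
gripmid [ 0.5021 -0.4161  0.139 ]
hub [ 0.4628 -0.4551  0.125 ]
spin [ 0.4673 -0.3152  0.125 ]
knob [ 0.4705 -0.2605  0.163 ]
```

arm_command([
  [[15,-15,20],[0,0,0],1],
  [[13,-15,30],[0,0,0],1],
  [[0,0,30],[0,0,0],1],
  [[0,0,30],[0,0,0],1],
  [[0,0,30],[0,0,0],1],
  [[0,0,30],[0,0,0],1],
  [[0,0,25],[0,0,0],1],
  [[0,0,20],[0,0,0],1],
  [[0,0,10],[0,0,0],1],
  [[0,0,0],[0,0,0],1],
  [[0,0,0],[0,0,0],1],
])

```text
t: 4.97
eef_pos: [0.502, -0.4174, 0.1501]
ee_rot: [-3.14, 0.0, -2.38]
force: [0.3, 0.4, 0.6]
width: 0.0875
```

arm_command([
  [[0,0,4],[0,0,0],0.5],
  [[0,0,0],[0,0,0],0.35],
  [[0,0,0],[0,0,0],0.3],
  [[0,0,0],[0,0,0],0],
  [[0,0,0],[0,0,0],0],
  [[0,0,0],[0,0,0],0],
  [[0,0,0],[0,0,0],0],
  [[0,0,0],[0,0,0],0],
], newtons=15)

```text
t: 5.63
eef_pos: [0.5008, -0.4169, 0.1447]
ee_rot: [-3.141, 0.0, -2.382]
force: [-0.2, -0.8, -0.6]
width: 0.0395
```

arm_command([
  [[0,0,0],[0,0,0],0],
  [[0,0,0],[0,0,0],0],
  [[0,0,0],[0,0,0],0],
  [[0,0,0],[0,0,0],0],
  [[0,0,0],[0,0,0],0],
  [[0,0,0],[0,0,0],0],
])

```text
t: 6.13
eef_pos: [0.5011, -0.4171, 0.1446]
ee_rot: [-3.141, 0.0, -2.382]
force: [1.5, -1.5, -2.0]
width: 0.0219
```

arm_command([
  [[0.1,-2.4,0],[0,0,2.5],0],
  [[0.2,-4.8,0],[0,0,5],0],
  [[0.2,-4.8,0],[0,0,5],0],
  [[0.2,-4.8,0],[0,0,5],0],
  [[0.2,-4.8,0],[0,0,5],0],
  [[0.2,-4.8,0],[0,0,5],0],
  [[0.2,-4.8,0],[0,0,5],0],
  [[0.2,-4.8,0],[0,0,5],0],
  [[0.2,-4.8,0],[0,0,5],0],
  [[0.2,-4.8,0],[0,0,5],0],
  [[0.2,-4.8,0],[0,0,5],0],
  [[0.1,-2.4,0],[0,0,2.5],0],
  [[0,0,0],[0,0,0],0],
])

```text
t: 7.22
eef_pos: [0.5156, -0.4652, 0.1446]
ee_rot: [3.14, 0.001, 2.938]
force: [2.8, 2.5, 0.4]
width: 0.0213
```

arm_command([
  [[0.1,-2.4,0],[0,0,2.5],0],
  [[0.1,-2.4,0],[0,0,2.5],0],
  [[0.1,-2.4,0],[0,0,2.5],0],
  [[0.1,-2.4,0],[0,0,2.5],0],
  [[0,0,0],[0,0,0],0],
])

```text
t: 7.63
eef_pos: [0.5129, -0.4742, 0.1446]
ee_rot: [3.14, 0.001, 2.764]
force: [3.8, 3.8, -0.1]
width: 0.0213
```

arm_command([
  [[0.1,-2.4,0],[0,0,2.5],0],
  [[0.1,-2.4,0],[0,0,2.5],0],
  [[0,0,0],[0,0,0],0],
])

```text
t: 7.88
eef_pos: [0.5121, -0.4745, 0.1444]
ee_rot: [3.135, -0.0, 2.678]
force: [8.0, 21.0, 6.0]
width: 0.0213
```

The clamp hit its end stop: force jumped to 21 N with no further motion, about 66° from the start. Release and rise.

arm_command([
  [[0,1,0],[0,0,0],0.5],
  [[0,0,0],[0,0,0],1],
  [[0,0,0],[0,0,0],1],
  [[0,0,0],[0,0,0],1],
  [[0,0,0],[0,0,0],1],
  [[0,0,-10],[0,0,0],1],
  [[0,0,-20],[0,0,0],1],
  [[0,0,-30],[0,0,0],1],
  [[0,0,-30],[0,0,0],1],
  [[0,0,-30],[0,0,-7],1],
  [[0,0,-20],[0,0,-7],1],
  [[0,0,0],[0,0,-7],1],
  [[0,0,0],[0,0,-7],1],
  [[0,0,0],[0,0,-7],1],
  [[0,0,0],[0,0,-7],1],
  [[0,0,0],[0,0,-7],1],
  [[0,0,0],[0,0,-7],1],
  [[0,0,0],[0,0,-7],1],
  [[0,0,0],[0,0,-7],1],
  [[0,0,0],[0,0,0],1],
])

```text
t: 9.55
eef_pos: [0.51, -0.4788, 0.2854]
ee_rot: [-3.141, -0.0, -2.377]
force: [0.0, -0.3, 0.0]
width: 0.0873
```

Run:
```python
from h import *
s=arm.get_state();print(s["t"],s["q"],s["eef_pos"],s["ee_rot"],s["force"])
f=[arm.grab_frame("wrist")[:,:,::-1].copy(), arm.grab_frame("side")[:,:,::-1].copy()]
f[1]=cv2.resize(f[1][160:370,190:470],(560,420))
cv2.imwrite("pics/c2.png",cv2.resize(np.hstack(f),(800,300),interpolation=cv2.INTER_AREA));cv2.imwrite("pics/w2.png",f[0])
```

```text
9.55 [-0.4759  0.3808  0.1281  0.0003 -1.3176 -0.3303] [ 0.51   -0.4788  0.2854] [-3.141  -0.0001 -2.377 ] [ 0.0157 -0.2932  0.0123]
```

View pics/c2.png

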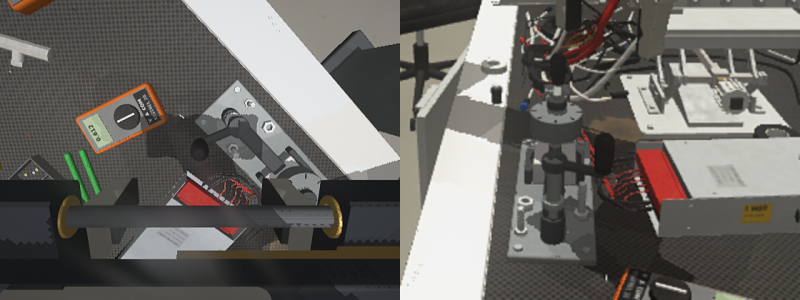

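Clamp handle now points to lower right (grip at (200,147) in the left half), bolts and nut undisturbed. Next, go to the knob.

arm_command([
  [[-10.5,15.8,0],[0,0,0],1],
  [[-20.5,30.8,0],[0,0,0],1],
  [[-20.5,30.8,0],[0,0,0],1],
  [[-20.5,30.8,0],[0,0,0],1],
  [[-20.5,30.8,0],[0,0,0],1],
  [[-20.5,30.8,0],[0,0,0],1],
  [[-10,15,0],[0,0,0],1],
  [[0,0,0],[0,0,-6.6],1],
  [[0,0,0],[0,0,-6.6],1],
  [[0,0,0],[0,0,-6.6],1],
  [[0,0,0],[0,0,-6.6],1],
  [[0,0,0],[0,0,-6.6],1],
  [[0,0,0],[0,0,-6.6],1],
  [[0,0,0],[0,0,-6.6],1],
  [[0,0,0],[0,0,0],1],
  [[0,0,0],[0,0,0],1],
])

```text
t: 10.98
eef_pos: [0.4722, -0.2598, 0.2849]
ee_rot: [-3.141, -0.0, -1.582]
force: [-0.2, -0.1, -0.1]
width: 0.0877
```

Run:
```python
from h import *
s=arm.get_state();print(s["t"],s["q"],s["eef_pos"],s["ee_rot"],s["force"])
f=arm.grab_frame("wrist")[:,:,::-1].copy()
for p in[(.4705,-.2605,.163),(.4680,-.3148,.12),(.513,-.477,.158)]:print(proj("wrist",np.array(p),s))
cv2.imwrite("pics/w3.png",f)
```

```text
10.9833 [-0.139   0.1115 -0.2312  0.0001 -1.2278  0.1275] [ 0.4722 -0.2598  0.2849] [-3.1413 -0.0001 -1.5823] [-0.2303 -0.1355 -0.0804]
[280.3313 208.5285]
[282.4471 134.5098]
[ 208.775  -125.6491]
```

View pics/w3.png

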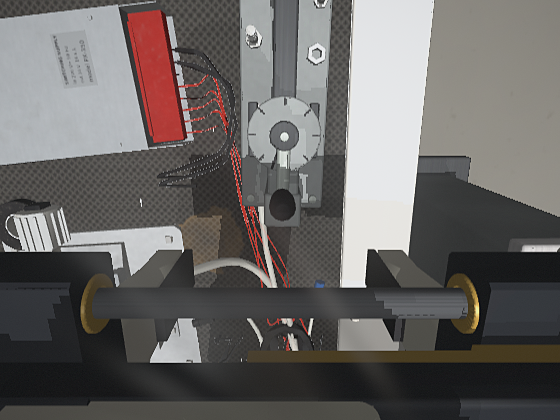

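Knob at about (283,204) and hub at (285,136), within about 2 mm of the model. Bring the jaws down around the knob.

arm_command([
  [[0,2,20],[0,0,-0.6],1],
  [[0,0,30],[0,0,0],1],
  [[0,0,30],[0,0,0],1],
  [[0,0,25],[0,0,0],1],
  [[0,0,20],[0,0,0],1],
  [[0,0,10],[0,0,0],0.6],
  [[0,0,0],[0,0,0],0.4],
  [[0,0,0],[0,0,0],0.35],
  [[0,0,0],[0,0,0],0.3],
  [[0,0,0],[0,0,0],0],
  [[0,0,0],[0,0,0],0],
  [[0,0,0],[0,0,0],0],
  [[0,0,0],[0,0,0],0],
  [[0,0,0],[0,0,0],0],
  [[0,0,0],[0,0,0],0],
  [[0,0,0],[0,0,0],0],
  [[0,0,0],[0,0,0],0],
  [[0,0,0],[0,0,0],0],
  [[0,0,0],[0,0,0],0],
], newtons=25)

```text
t: 12.62
eef_pos: [0.4703, -0.2597, 0.1496]
ee_rot: [-3.142, -0.0, -1.565]
force: [0.1, 0.1, 1.9]
width: 0.0209
```

Run:
```python
from h import *
s=arm.get_state();print({k:np.round(v,4) for k,v in s.items()})
```

```text
{'t': np.float64(12.6167), 'q': array([-0.1394,  0.2218, -0.4267,  0.    , -0.9222,  0.1448]), 'qd': array([ 0.001 ,  0.0007, -0.0013,  0.0006, -0.0009,  0.0021]), 'joint_efforts': array([ -0.0945, -42.5538,  24.64  ,   5.8665,   0.1058,  -0.0003]), 'eef_pos': array([ 0.4703, -0.2597,  0.1496]), 'ee_rot': array([-3.1416, -0.    , -1.5654]), 'force': array([0.0797, 0.1068, 1.902 ]), 'moment': array([ 0.1617,  0.0658, -0.0157]), 'width': np.float64(0.0209)}
```

Gripped cleanly with about 0 lateral force. I'll work out the arc tables next.

```bash
cat > arc.py <<'E'
import sys,numpy as np
C=np.array([.4679,-.3146])
def table(p,d,n,c=C):  # from measured/commanded xy, cw degrees d, n rows
    th=np.arctan2(p[0]-c[0],p[1]-c[1]);a=th+np.radians(d)*np.arange(n+1)/n
    P=np.stack([c[0]+.055*np.sin(a),c[1]+.055*np.cos(a)],1)*1e3
    D=np.diff(P,axis=0);print(f"th0 {np.degrees(th):.1f}");print([[[round(-y,1),round(-x,1),round(2.5*d/360/n,2)],[0,0,0],0] for x,y in D],"end",P[-1])
if __name__=="__main__":
    x,y,d,n=map(float,sys.argv[1:5]);table((x,y),d,int(n))
E
python3 arc.py .4703 -.2597 92.15 15; python3 arc.py .5225 -.3190 92.15 15
```

```text
th0 2.5
[[[np.float64(0.6), np.float64(-5.9), 0.04], [0, 0, 0], 0], [[np.float64(1.2), np.float64(-5.8), 0.04], [0, 0, 0], 0], [[np.float64(1.8), np.float64(-5.6), 0.04], [0, 0, 0], 0], [[np.float64(2.4), np.float64(-5.4), 0.04], [0, 0, 0], 0], [[np.float64(3.0), np.float64(-5.1), 0.04], [0, 0, 0], 0], [[np.float64(3.5), np.float64(-4.8), 0.04], [0, 0, 0], 0], [[np.float64(4.0), np.float64(-4.4), 0.04], [0, 0, 0], 0], [[np.float64(4.4), np.float64(-3.9), 0.04], [0, 0, 0], 0], [[np.float64(4.8), np.float64(-3.4), 0.04], [0, 0, 0], 0], [[np.float64(5.1), np.float64(-2.9), 0.04], [0, 0, 0], 0], [[np.float64(5.4), np.float64(-2.3), 0.04], [0, 0, 0], 0], [[np.float64(5.6), np.float64(-1.7), 0.04], [0, 0, 0], 0], [[np.float64(5.8), np.float64(-1.1), 0.04], [0, 0, 0], 0], [[np.float64(5.9), np.float64(-0.5), 0.04], [0, 0, 0], 0], [[np.float64(5.9), np.float64(0.2), 0.04], [0, 0, 0], 0]] end [ 522.71872375 -319.06178515]
th0 94.6
[[[np.float64(5.8), np.float64(0.8), 0.04], [0, 0, 0], 0], [[np.float64(5.7), np.float64(1.4), 0.04], [0, 0, 0], 0], [[np.float64(5.5), np.float64(2.0), 0.04], [0, 0, 0], 0], [[np.float64(5.3), np.float64(2.6), 0.04], [0, 0, 0], 0], [[np.float64(5.0), np.float64(3.1), 0.04], [0, 0, 0], 0], [[np.float64(4.6), np.float64(3.7), 0.04], [0, 0, 0], 0], [[np.float64(4.2), np.float64(4.1), 0.04], [0, 0, 0], 0], [[np.float64(3.7), np.float64(4.6), 0.04], [0, 0, 0], 0], [[np.float64(3.2), np.float64(4.9), 0.04], [0, 0, 0], 0], [[np.float64(2.7), np.float64(5.3), 0.04], [0, 0, 0], 0], [[np.float64(2.1), np.float64(5.5), 0.04], [0, 0, 0], 0], [[np.float64(1.5), np.float64(5.7), 0.04], [0, 0, 0], 0], [[np.float64(0.9), np.float64(5.8), 0.04], [0, 0, 0], 0], [[np.float64(0.3), np.float64(5.9), 0.04], [0, 0, 0], 0], [[np.float64(-0.4), np.float64(5.9), 0.04], [0, 0, 0], 0]] end [ 461.42849752 -369.21794262]
```

arm_command([
  [[0.6,-5.9,0.04],[0,0,0],0],
  [[1.2,-5.8,0.04],[0,0,0],0],
  [[1.8,-5.6,0.04],[0,0,0],0],
  [[2.4,-5.4,0.04],[0,0,0],0],
  [[3.0,-5.1,0.04],[0,0,0],0],
  [[3.5,-4.8,0.04],[0,0,0],0],
  [[4.0,-4.4,0.04],[0,0,0],0],
  [[4.4,-3.9,0.04],[0,0,0],0],
  [[4.8,-3.4,0.04],[0,0,0],0],
  [[5.1,-2.9,0.04],[0,0,0],0],
  [[5.4,-2.3,0.04],[0,0,0],0],
  [[5.6,-1.7,0.04],[0,0,0],0],
  [[5.8,-1.1,0.04],[0,0,0],0],
  [[5.9,-0.5,0.04],[0,0,0],0],
  [[5.9,0.2,0.04],[0,0,0],0],
  [[0,0,0],[0,0,0],0],
])

```text
t: 13.95
eef_pos: [0.5232, -0.3188, 0.1488]
ee_rot: [3.141, 0.001, -1.566]
force: [-2.2, 5.5, 4.9]
width: 0.0213
```

arm_command([
  [[5.8,0.8,0.04],[0,0,0],0],
  [[5.7,1.4,0.04],[0,0,0],0],
  [[5.5,2.0,0.04],[0,0,0],0],
  [[5.3,2.6,0.04],[0,0,0],0],
  [[5.0,3.1,0.04],[0,0,0],0],
  [[4.6,3.7,0.04],[0,0,0],0],
  [[4.2,4.1,0.04],[0,0,0],0],
  [[3.7,4.6,0.04],[0,0,0],0],
  [[3.2,4.9,0.04],[0,0,0],0],
  [[2.7,5.3,0.04],[0,0,0],0],
  [[2.1,5.5,0.04],[0,0,0],0],
  [[1.5,5.7,0.04],[0,0,0],0],
  [[0.9,5.8,0.04],[0,0,0],0],
  [[0.3,5.9,0.04],[0,0,0],0],
  [[-0.4,5.9,0.04],[0,0,0],0],
  [[0,0,0],[0,0,0],0],
  [[0,0,0],[0,0,0],0],
])

```text
t: 15.37
eef_pos: [0.464, -0.3695, 0.1486]
ee_rot: [-3.139, -0.001, -1.565]
force: [5.3, 0.9, -2.9]
width: 0.0212
```

```bash
python3 arc.py .4614 -.3693 -98.6 16|sed 's/np.float64//g'; python3 -c "
from h import *
s=arm.get_state();print(s['eef_pos'],s['force'],s['moment'],s['q'])"
```

```text
th0 -173.2
[[[(0.4), (-5.9), -0.04], [0, 0, 0], 0], [[(-0.3), (-5.9), -0.04], [0, 0, 0], 0], [[(-0.9), (-5.8), -0.04], [0, 0, 0], 0], [[(-1.5), (-5.7), -0.04], [0, 0, 0], 0], [[(-2.1), (-5.5), -0.04], [0, 0, 0], 0], [[(-2.7), (-5.3), -0.04], [0, 0, 0], 0], [[(-3.2), (-4.9), -0.04], [0, 0, 0], 0], [[(-3.8), (-4.6), -0.04], [0, 0, 0], 0], [[(-4.2), (-4.1), -0.04], [0, 0, 0], 0], [[(-4.6), (-3.7), -0.04], [0, 0, 0], 0], [[(-5.0), (-3.1), -0.04], [0, 0, 0], 0], [[(-5.3), (-2.6), -0.04], [0, 0, 0], 0], [[(-5.6), (-2.0), -0.04], [0, 0, 0], 0], [[(-5.7), (-1.4), -0.04], [0, 0, 0], 0], [[(-5.9), (-0.8), -0.04], [0, 0, 0], 0], [[(-5.9), (-0.1), -0.04], [0, 0, 0], 0]] end [ 522.87215308 -312.85003271]
[ 0.464  -0.3695  0.1486] [ 5.294   0.8918 -2.9392] [ 0.0694 -2.046  -0.0615] [-0.3433  0.3069 -0.3087 -0.0001 -0.9521  0.3489]
```

arm_command([
  [[-0.3,2.0,0.02],[0,0,0],0],
  [[-0.3,1.6,0.02],[0,0,0],0],
  [[0,0,0],[0,0,0],0],
])

```text
t: 15.62
eef_pos: [0.4606, -0.3691, 0.1485]
ee_rot: [-3.139, -0.001, -1.565]
force: [5.5, -0.7, -3.0]
width: 0.021
```

arm_command([
  [[0.4,-5.9,-0.04],[0,0,0],0],
  [[-0.3,-5.9,-0.04],[0,0,0],0],
  [[-0.9,-5.8,-0.04],[0,0,0],0],
  [[-1.5,-5.7,-0.04],[0,0,0],0],
  [[-2.1,-5.5,-0.04],[0,0,0],0],
  [[-2.7,-5.3,-0.04],[0,0,0],0],
  [[-3.2,-4.9,-0.04],[0,0,0],0],
  [[-3.8,-4.6,-0.04],[0,0,0],0],
  [[-4.2,-4.1,-0.04],[0,0,0],0],
  [[-4.6,-3.7,-0.04],[0,0,0],0],
  [[-5.0,-3.1,-0.04],[0,0,0],0],
  [[-5.3,-2.6,-0.04],[0,0,0],0],
  [[-5.6,-2.0,-0.04],[0,0,0],0],
  [[-5.7,-1.4,-0.04],[0,0,0],0],
  [[-5.9,-0.8,-0.04],[0,0,0],0],
  [[-5.9,-0.1,-0.04],[0,0,0],0],
  [[0,0,0],[0,0,0],0],
  [[0,0,0],[0,0,0],0],
])

```text
t: 17.12
eef_pos: [0.5222, -0.3126, 0.1494]
ee_rot: [-3.138, -0.002, -1.564]
force: [5.9, -5.9, -3.4]
width: 0.0209
```

```bash
sed -i 's/C=np.array.*/C=np.array([.4675,-.3146])/' arc.py; python3 -c "
from h import *
s=arm.get_state();p=s['eef_pos'];print(p,s['force'],np.degrees(np.arctan2(p[0]-.4675,p[1]+.3146)))"
for a in ".5225 -.3133 94.3 16" ".4634 -.3694 -98.6 16"; do python3 arc.py $a|sed 's/np.float64(\([-0-9.]*\))/\1/g';done;  python3 arc.py .4634 -.3694 94.3 16|sed 's/np.float64(\([-0-9.]*\))/\1/g'
```

```text
[ 0.5222 -0.3126  0.1494] [ 5.9443 -5.8674 -3.4421] 87.89396609609251
th0 88.6
[[[5.7, 0.2, 0.04], [0, 0, 0], 0], [[5.6, 0.7, 0.04], [0, 0, 0], 0], [[5.5, 1.3, 0.04], [0, 0, 0], 0], [[5.3, 1.9, 0.04], [0, 0, 0], 0], [[5.1, 2.4, 0.04], [0, 0, 0], 0], [[4.8, 2.9, 0.04], [0, 0, 0], 0], [[4.5, 3.4, 0.04], [0, 0, 0], 0], [[4.1, 3.8, 0.04], [0, 0, 0], 0], [[3.7, 4.3, 0.04], [0, 0, 0], 0], [[3.3, 4.6, 0.04], [0, 0, 0], 0], [[2.8, 4.9, 0.04], [0, 0, 0], 0], [[2.3, 5.2, 0.04], [0, 0, 0], 0], [[1.7, 5.4, 0.04], [0, 0, 0], 0], [[1.2, 5.5, 0.04], [0, 0, 0], 0], [[0.6, 5.6, 0.04], [0, 0, 0], 0], [[0.0, 5.7, 0.04], [0, 0, 0], 0]] end [ 464.67330019 -369.5273135 ]
th0 -175.7
[[[0.1, -5.9, -0.04], [0, 0, 0], 0], [[-0.5, -5.9, -0.04], [0, 0, 0], 0], [[-1.1, -5.8, -0.04], [0, 0, 0], 0], [[-1.8, -5.6, -0.04], [0, 0, 0], 0], [[-2.4, -5.4, -0.04], [0, 0, 0], 0], [[-2.9, -5.1, -0.04], [0, 0, 0], 0], [[-3.5, -4.8, -0.04], [0, 0, 0], 0], [[-4.0, -4.4, -0.04], [0, 0, 0], 0], [[-4.4, -3.9, -0.04], [0, 0, 0], 0], [[-4.8, -3.5, -0.04], [0, 0, 0], 0], [[-5.1, -2.9, -0.04], [0, 0, 0], 0], [[-5.4, -2.3, -0.04], [0, 0, 0], 0], [[-5.6, -1.8, -0.04], [0, 0, 0], 0], [[-5.8, -1.1, -0.04], [0, 0, 0], 0], [[-5.9, -0.5, -0.04], [0, 0, 0], 0], [[-5.9, 0.1, -0.04], [0, 0, 0], 0]] end [ 522.34364957 -310.45583516]
th0 -175.7
[[[-0.7, 5.6, 0.04], [0, 0, 0], 0], [[-1.3, 5.5, 0.04], [0, 0, 0], 0], [[-1.8, 5.3, 0.04], [0, 0, 0], 0], [[-2.4, 5.1, 0.04], [0, 0, 0], 0], [[-2.9, 4.9, 0.04], [0, 0, 0], 0], [[-3.4, 4.5, 0.04], [0, 0, 0], 0], [[-3.8, 4.2, 0.04], [0, 0, 0], 0], [[-4.2, 3.7, 0.04], [0, 0, 0], 0], [[-4.6, 3.3, 0.04], [0, 0, 0], 0], [[-4.9, 2.8, 0.04], [0, 0, 0], 0], [[-5.2, 2.3, 0.04], [0, 0, 0], 0], [[-5.4, 1.7, 0.04], [0, 0, 0], 0], [[-5.5, 1.2, 0.04], [0, 0, 0], 0], [[-5.6, 0.6, 0.04], [0, 0, 0], 0], [[-5.7, 0.0, 0.04], [0, 0, 0], 0], [[-5.6, -0.6, 0.04], [0, 0, 0], 0]] end [ 413.11535337 -306.39571994]
```

arm_command([
  [[5.7,-0.3,0.04],[0,0,0],0],
  [[5.6,0.2,0.04],[0,0,0],0],
  [[5.5,0.8,0.04],[0,0,0],0],
  [[5.3,1.4,0.04],[0,0,0],0],
  [[5.1,2.4,0.04],[0,0,0],0],
  [[4.8,2.9,0.04],[0,0,0],0],
  [[4.5,3.4,0.04],[0,0,0],0],
  [[4.1,3.8,0.04],[0,0,0],0],
  [[3.7,4.3,0.04],[0,0,0],0],
  [[3.3,4.6,0.04],[0,0,0],0],
  [[2.8,4.9,0.04],[0,0,0],0],
  [[2.3,5.2,0.04],[0,0,0],0],
  [[1.7,5.4,0.04],[0,0,0],0],
  [[1.2,5.5,0.04],[0,0,0],0],
  [[0.6,5.6,0.04],[0,0,0],0],
  [[0.0,5.7,0.04],[0,0,0],0],
  [[0,0,0],[0,0,0],0],
])

```text
t: 18.53
eef_pos: [0.4656, -0.3691, 0.1487]
ee_rot: [-3.139, -0.001, -1.565]
force: [5.1, -2.9, -2.8]
width: 0.0209
```

```bash
cat > st.py <<'E'
from h import *
s=arm.get_state();p=s['eef_pos'];th=np.arctan2(p[0]-.4675,p[1]+.3146);f=s['force']
print(s['t'],p,f,"th",np.degrees(th),"r",np.hypot(p[0]-.4675,p[1]+.3146),"Frad",f[0]*np.sin(th)+f[1]*np.cos(th),"Ftan(cw)",f[0]*np.cos(th)-f[1]*np.sin(th))
E
python3 st.py; python3 arc.py .4657 -.3696 95.5 16|sed 's/np.float64(\([-0-9.]*\))/\1/g'
```

```text
18.5333 [ 0.4656 -0.3691  0.1487] [ 5.0808 -2.8819 -2.7987] th -177.97881367767272 r 0.05458117449183057 Frad 2.7009379403632785 Ftan(cw) -5.179235120452733
th0 -178.1
[[[-0.5, 5.7, 0.04], [0, 0, 0], 0], [[-1.1, 5.6, 0.04], [0, 0, 0], 0], [[-1.7, 5.5, 0.04], [0, 0, 0], 0], [[-2.2, 5.3, 0.04], [0, 0, 0], 0], [[-2.8, 5.0, 0.04], [0, 0, 0], 0], [[-3.3, 4.7, 0.04], [0, 0, 0], 0], [[-3.7, 4.3, 0.04], [0, 0, 0], 0], [[-4.2, 3.9, 0.04], [0, 0, 0], 0], [[-4.6, 3.5, 0.04], [0, 0, 0], 0], [[-4.9, 3.0, 0.04], [0, 0, 0], 0], [[-5.2, 2.5, 0.04], [0, 0, 0], 0], [[-5.4, 1.9, 0.04], [0, 0, 0], 0], [[-5.6, 1.3, 0.04], [0, 0, 0], 0], [[-5.7, 0.8, 0.04], [0, 0, 0], 0], [[-5.7, 0.2, 0.04], [0, 0, 0], 0], [[-5.7, -0.4, 0.04], [0, 0, 0], 0]] end [ 412.95493454 -307.54055004]
```

arm_command([
  [[-0.5,5.7,0.04],[0,0,0],0],
  [[-1.1,5.6,0.04],[0,0,0],0],
  [[-1.7,5.5,0.04],[0,0,0],0],
  [[-2.2,5.3,0.04],[0,0,0],0],
  [[-2.8,5.0,0.04],[0,0,0],0],
  [[-3.3,4.7,0.04],[0,0,0],0],
  [[-3.7,4.3,0.04],[0,0,0],0],
  [[-4.2,3.9,0.04],[0,0,0],0],
  [[-4.6,3.5,0.04],[0,0,0],0],
  [[-4.9,3.0,0.04],[0,0,0],0],
  [[-5.2,2.5,0.04],[0,0,0],0],
  [[-5.4,1.9,0.04],[0,0,0],0],
  [[-5.6,1.3,0.04],[0,0,0],0],
  [[-5.7,0.8,0.04],[0,0,0],0],
  [[-5.7,0.2,0.04],[0,0,0],0],
  [[-5.7,-0.4,0.04],[0,0,0],0],
  [[0,0,0],[0,0,0],0],
  [[0,0,0],[0,0,0],0],
])

```text
t: 20.03
eef_pos: [0.4129, -0.307, 0.1479]
ee_rot: [-3.14, -0.001, -1.565]
force: [5.7, -6.0, -6.0]
width: 0.0213
```

```bash
python3 st.py; python3 arc.py .41295 -.3075 -98.6 17|sed 's/np.float64(\([-0-9.]*\))/\1/g'
```

```text
20.0333 [ 0.4129 -0.307   0.1479] [ 5.6995 -5.9698 -5.9585] th -82.08602341714776 r 0.05509086770882361 Frad -6.467137018701267 Ftan(cw) -5.1282252398966035
th0 -82.6
[[[5.5, 0.4, -0.04], [0, 0, 0], 0], [[5.6, -0.1, -0.04], [0, 0, 0], 0], [[5.5, -0.7, -0.04], [0, 0, 0], 0], [[5.4, -1.2, -0.04], [0, 0, 0], 0], [[5.3, -1.8, -0.04], [0, 0, 0], 0], [[5.1, -2.3, -0.04], [0, 0, 0], 0], [[4.8, -2.8, -0.04], [0, 0, 0], 0], [[4.5, -3.3, -0.04], [0, 0, 0], 0], [[4.1, -3.7, -0.04], [0, 0, 0], 0], [[3.7, -4.1, -0.04], [0, 0, 0], 0], [[3.3, -4.5, -0.04], [0, 0, 0], 0], [[2.8, -4.8, -0.04], [0, 0, 0], 0], [[2.3, -5.0, -0.04], [0, 0, 0], 0], [[1.8, -5.3, -0.04], [0, 0, 0], 0], [[1.3, -5.4, -0.04], [0, 0, 0], 0], [[0.7, -5.5, -0.04], [0, 0, 0], 0], [[0.2, -5.6, -0.04], [0, 0, 0], 0]] end [ 468.63677366 -369.58825098]
```

arm_command([
  [[5.5,-0.1,-0.04],[0,0,0],0],
  [[5.6,-0.6,-0.04],[0,0,0],0],
  [[5.5,-1.2,-0.04],[0,0,0],0],
  [[5.4,-1.6,-0.04],[0,0,0],0],
  [[5.3,-1.8,-0.04],[0,0,0],0],
  [[5.1,-2.3,-0.04],[0,0,0],0],
  [[4.8,-2.8,-0.04],[0,0,0],0],
  [[4.5,-3.3,-0.04],[0,0,0],0],
  [[4.1,-3.7,-0.04],[0,0,0],0],
  [[3.7,-4.1,-0.04],[0,0,0],0],
  [[3.3,-4.5,-0.04],[0,0,0],0],
  [[2.8,-4.8,-0.04],[0,0,0],0],
  [[2.3,-5.0,-0.04],[0,0,0],0],
  [[1.8,-5.3,-0.04],[0,0,0],0],
  [[1.3,-5.4,-0.04],[0,0,0],0],
  [[0.7,-5.5,-0.04],[0,0,0],0],
  [[0.2,-5.6,-0.04],[0,0,0],0],
  [[0,0,0],[0,0,0],0],
  [[0,0,0],[0,0,0],0],
])

```text
t: 21.62
eef_pos: [0.4674, -0.3692, 0.1484]
ee_rot: [3.137, -0.0, -1.566]
force: [-5.3, -3.6, 4.6]
width: 0.0213
```

```bash
python3 st.py; python3 arc.py .4686 -.3696 112 19|sed 's/np.float64(\([-0-9.]*\))/\1/g'
```

```text
21.6167 [ 0.4674 -0.3692  0.1484] [-5.3467 -3.6216  4.6073] th -179.9148315876785 r 0.05455879362532703 Frad 3.6295054015281365 Ftan(cw) 5.341288441369139
th0 178.9
[[[-0.2, 5.7, 0.04], [0, 0, 0], 0], [[-0.8, 5.6, 0.04], [0, 0, 0], 0], [[-1.3, 5.5, 0.04], [0, 0, 0], 0], [[-1.9, 5.3, 0.04], [0, 0, 0], 0], [[-2.4, 5.1, 0.04], [0, 0, 0], 0], [[-2.9, 4.8, 0.04], [0, 0, 0], 0], [[-3.4, 4.5, 0.04], [0, 0, 0], 0], [[-3.9, 4.1, 0.04], [0, 0, 0], 0], [[-4.3, 3.7, 0.04], [0, 0, 0], 0], [[-4.6, 3.3, 0.04], [0, 0, 0], 0], [[-4.9, 2.8, 0.04], [0, 0, 0], 0], [[-5.2, 2.2, 0.04], [0, 0, 0], 0], [[-5.4, 1.7, 0.04], [0, 0, 0], 0], [[-5.5, 1.1, 0.04], [0, 0, 0], 0], [[-5.6, 0.6, 0.04], [0, 0, 0], 0], [[-5.7, -0.0, 0.04], [0, 0, 0], 0], [[-5.6, -0.6, 0.04], [0, 0, 0], 0], [[-5.5, -1.2, 0.04], [0, 0, 0], 0], [[-5.4, -1.7, 0.04], [0, 0, 0], 0]] end [ 416.1030991  -295.02045512]
```

arm_command([
  [[0.3,5.7,0.04],[0,0,0],0],
  [[-0.3,5.6,0.04],[0,0,0],0],
  [[-1.3,5.5,0.04],[0,0,0],0],
  [[-1.9,5.3,0.04],[0,0,0],0],
  [[-2.4,5.1,0.04],[0,0,0],0],
  [[-2.9,4.8,0.04],[0,0,0],0],
  [[-3.4,4.5,0.04],[0,0,0],0],
  [[-3.9,4.1,0.04],[0,0,0],0],
  [[-4.3,3.7,0.04],[0,0,0],0],
  [[-4.6,3.3,0.04],[0,0,0],0],
  [[-4.9,2.8,0.04],[0,0,0],0],
  [[-5.2,2.2,0.04],[0,0,0],0],
  [[-5.4,1.7,0.04],[0,0,0],0],
  [[-5.5,1.1,0.04],[0,0,0],0],
  [[-5.6,0.6,0.04],[0,0,0],0],
  [[-5.7,0,0.04],[0,0,0],0],
  [[-5.6,-0.6,0.04],[0,0,0],0],
  [[-5.5,-1.2,0.04],[0,0,0],0],
  [[-5.4,-1.7,0.04],[0,0,0],0],
  [[0,0,0],[0,0,0],0],
])

```text
t: 23.28
eef_pos: [0.4162, -0.2949, 0.1477]
ee_rot: [-3.141, -0.001, -1.565]
force: [0.6, -6.4, -2.7]
width: 0.0209
```

```bash
python3 st.py; python3 arc.py .4162 -.295 48 16|sed 's/np.float64(\([-0-9.]*\))/\1/g'
```

```text
23.2833 [ 0.4162 -0.2949  0.1477] [ 0.5855 -6.448  -2.7224] th -68.96791500564652 r 0.054989476329328664 Frad -2.860586431821859 Ftan(cw) -5.8083147624514195
th0 -69.1
[[[-2.7, -1.1, 0.02], [0, 0, 0], 0], [[-2.6, -1.2, 0.02], [0, 0, 0], 0], [[-2.5, -1.4, 0.02], [0, 0, 0], 0], [[-2.5, -1.5, 0.02], [0, 0, 0], 0], [[-2.4, -1.6, 0.02], [0, 0, 0], 0], [[-2.3, -1.7, 0.02], [0, 0, 0], 0], [[-2.2, -1.9, 0.02], [0, 0, 0], 0], [[-2.1, -2.0, 0.02], [0, 0, 0], 0], [[-2.0, -2.1, 0.02], [0, 0, 0], 0], [[-1.9, -2.2, 0.02], [0, 0, 0], 0], [[-1.8, -2.3, 0.02], [0, 0, 0], 0], [[-1.6, -2.4, 0.02], [0, 0, 0], 0], [[-1.5, -2.5, 0.02], [0, 0, 0], 0], [[-1.4, -2.5, 0.02], [0, 0, 0], 0], [[-1.2, -2.6, 0.02], [0, 0, 0], 0], [[-1.1, -2.7, 0.02], [0, 0, 0], 0]] end [ 447.70928439 -263.28404171]
```

arm_command([
  [[-2.7,-1.1,0.02],[0,0,0],0],
  [[-2.6,-1.2,0.02],[0,0,0],0],
  [[-2.5,-1.4,0.02],[0,0,0],0],
  [[-2.5,-1.5,0.02],[0,0,0],0],
  [[-2.4,-1.6,0.02],[0,0,0],0],
  [[-2.3,-1.7,0.02],[0,0,0],0],
  [[0,0,0],[0,0,0],0],
])

```text
t: 23.87
eef_pos: [0.4242, -0.2803, 0.1475]
ee_rot: [3.141, -0.001, -1.565]
force: [0.7, -7.8, -1.8]
width: 0.0212
```

```bash
python3 st.py
```

```text
23.8667 [ 0.4242 -0.2803  0.1475] [ 0.6632 -7.8222 -1.7963] th -51.639065608528966 r 0.05522869295655641 Frad -5.374555490926633 Ftan(cw) -5.721906302505193
```

arm_command([
  [[-2.2,-1.9,0.02],[0,0,0],0],
  [[-2.1,-2.0,0.02],[0,0,0],0],
  [[0,0,0],[0,0,0],0],
])

```text
t: 24.12
eef_pos: [0.4278, -0.2761, 0.1474]
ee_rot: [3.141, -0.001, -1.565]
force: [0.3, -8.4, -1.9]
width: 0.021
```

```bash
python3 st.py
```

```text
24.1167 [ 0.4278 -0.2761  0.1474] [ 0.2836 -8.3544 -1.883 ] th -45.82178661097027 r 0.055301358504110706 Frad -6.0254929364931265 Ftan(cw) -5.79392639309767
```

arm_command([
  [[-1.5,-2.6,0.02],[0,0,0],0],
  [[-1.4,-2.7,0.02],[0,0,0],0],
  [[0,0,0],[0,0,0],0],
])

```text
t: 24.37
eef_pos: [0.432, -0.2727, 0.1473]
ee_rot: [3.139, 0.0, -1.566]
force: [-4.1, -4.3, 3.5]
width: 0.0211
```

```bash
python3 st.py
```

```text
24.3667 [ 0.432  -0.2727  0.1473] [-4.0725 -4.3322  3.4875] th -40.25088913279794 r 0.05486671157602278 Frad -0.6750045939287328 Ftan(cw) -5.9074401624174175
```

arm_command([
  [[-1.6,-2.6,0.02],[0,0,0],0],
  [[0,0,0],[0,0,0],0],
])

```text
t: 24.53
eef_pos: [0.4342, -0.271, 0.1472]
ee_rot: [3.138, 0.0, -1.566]
force: [-5.5, -2.9, 5.8]
width: 0.0211
```

```bash
python3 st.py
```

```text
24.5333 [ 0.4342 -0.271   0.1472] [-5.5373 -2.9139  5.7794] th -37.37360041567192 r 0.054841155957555364 Frad 1.0454837390449003 Ftan(cw) -6.169227457386642
```

arm_command([
  [[-1.8,-2.3,0.02],[0,0,0],0],
  [[0,0,0],[0,0,0],0],
])

```text
t: 24.7
eef_pos: [0.4361, -0.2695, 0.1472]
ee_rot: [3.137, -0.0, -1.566]
force: [-6.1, -5.4, 5.8]
width: 0.0211
```

```bash
python3 st.py
```

```text
24.7 [ 0.4361 -0.2695  0.1472] [-6.1156 -5.4337  5.764 ] th -34.79108770144166 r 0.054952244233148304 Frad -0.972874756593971 Ftan(cw) -8.122693189695159
```

arm_command([
  [[-1.6,-2.4,0.02],[0,0,0],0],
  [[0,0,0],[0,0,0],0],
])

```text
t: 24.87
eef_pos: [0.438, -0.2681, 0.1472]
ee_rot: [3.136, -0.0, -1.566]
force: [-8.3, -8.3, 6.1]
width: 0.0209
```

```bash
python3 st.py
```

```text
24.8667 [ 0.438  -0.2681  0.1472] [-8.2628 -8.3231  6.1059] th -32.38435562408461 r 0.05501635332894536 Frad -2.6031357188177733 Ftan(cw) -11.435598145244136
```

The tap is grounded: tangential force went 5.9, 8.1, 11.4 N. Nip to about 15 N and hold.

arm_command([
  [[-1.3,-2.4,0.02],[0,0,0],0],
  [[-0.2,-0.3,0],[0,0,0],0],
  [[0,0,0],[0,0,0],0],
  [[0,0,0],[0,0,0],0],
])

```text
t: 25.2
eef_pos: [0.4398, -0.267, 0.1471]
ee_rot: [3.135, -0.001, -1.566]
force: [-10.4, -8.1, 6.8]
width: 0.0211
```

```bash
python3 st.py
```

```text
25.2 [ 0.4398 -0.267   0.1471] [-10.4342  -8.1277   6.7716] th -30.149076888117136 r 0.0551016423160475 Frad -1.7875714441626194 Ftan(cw) -13.104863047457822
```

arm_command([
  [[-0.3,-0.6,0],[0,0,0],0],
  [[0,0,0],[0,0,0],0],
  [[0,0,0],[0,0,0],0],
  [[0,0,0],[0,0,0],0],
  [[0,0,0],[0,0,0],0],
])

```text
t: 25.62
eef_pos: [0.4402, -0.2667, 0.1471]
ee_rot: [3.135, -0.001, -1.566]
force: [-10.5, -9.3, 7.1]
width: 0.0211
```

```bash
python3 st.py
```

```text
25.6167 [ 0.4402 -0.2667  0.1471] [-10.4707  -9.3449   7.1029] th -29.682269715429786 r 0.055097015507422534 Frad -2.93374926332873 Ftan(cw) -13.724329481473134
```

arm_command([
  [[1.3,2.5,0],[0,0,0],0],
  [[1.4,2.4,0],[0,0,0],0],
  [[1.5,2.3,0],[0,0,0],0],
  [[0,0,0],[0,0,0],0],
  [[0,0,0],[0,0,0],0],
])

```text
t: 26.03
eef_pos: [0.435, -0.2704, 0.1473]
ee_rot: [3.139, 0.0, -1.566]
force: [-4.9, -4.4, 2.5]
width: 0.0214
```

```bash
python3 st.py
```

```text
26.0333 [ 0.435  -0.2704  0.1473] [-4.9127 -4.3655  2.5471] th -36.34499387472817 r 0.05489314168367243 Frad -0.6047610634364013 Ftan(cw) -6.54414625219637
```

arm_command([
  [[1.5,2.0,0],[0,0,0],0],
  [[1.6,2.0,0],[0,0,0],0],
  [[0,0,0],[0,0,0],0],
  [[0,0,0],[0,0,0],0],
])

```text
t: 26.37
eef_pos: [0.4324, -0.2728, 0.1473]
ee_rot: [3.141, 0.001, -1.566]
force: [-4.4, 0.7, 4.4]
width: 0.0213
```

```bash
python3 st.py
```

```text
26.3667 [ 0.4324 -0.2728  0.1473] [-4.4329  0.7115  4.3613] th -40.00850711627509 r 0.0545635107238477 Frad 3.394878943263845 Ftan(cw) -2.9380107414476955
```

arm_command([
  [[0.8,1.2,0],[0,0,0],0],
  [[0,0,0],[0,0,0],0],
  [[0,0,0],[0,0,0],0.4],
  [[0,0,0],[0,0,0],0.8],
  [[0,0,0],[0,0,0],1],
  [[0,0,0],[0,0,0],1],
  [[0,0,0],[0,0,0],1],
  [[0,0,0],[0,0,0],1],
  [[0,0,-15],[0,0,0],1],
  [[0,0,-30],[0,0,0],1],
  [[0,0,-30],[0,0,0],1],
  [[0,0,-30],[0,0,0],1],
  [[0,0,-30],[0,0,0],1],
  [[0,0,-15],[0,0,0],1],
  [[0,0,0],[0,0,0],1],
  [[0,0,0],[0,0,0],1],
])

```text
t: 27.7
eef_pos: [0.4323, -0.2739, 0.2981]
ee_rot: [-3.139, -0.0, -1.566]
force: [0.5, 0.5, -0.2]
width: 0.0874
```

Run:
```python
from h import *
s=arm.get_state();print(s["t"],s["eef_pos"],s["force"],s["width"])
f=[arm.grab_frame("wrist")[:,:,::-1].copy(), arm.grab_frame("side")[:,:,::-1].copy()]
f[1]=cv2.resize(f[1][160:370,190:470],(560,420))
for p in[(.4675,-.3146,.12),(.432,-.2727,.163)]:print(proj("wrist",np.array(p),s)*.714)
cv2.imwrite("pics/c4.png",cv2.resize(np.hstack(f),(800,300),interpolation=cv2.INTER_AREA))
```

```text
27.7 [ 0.4323 -0.2739  0.2981] [ 0.5407  0.4924 -0.1504] 0.08736113123492209
[171.7075 106.6215]
[199.1046 147.3275]
```

View pics/c4.png

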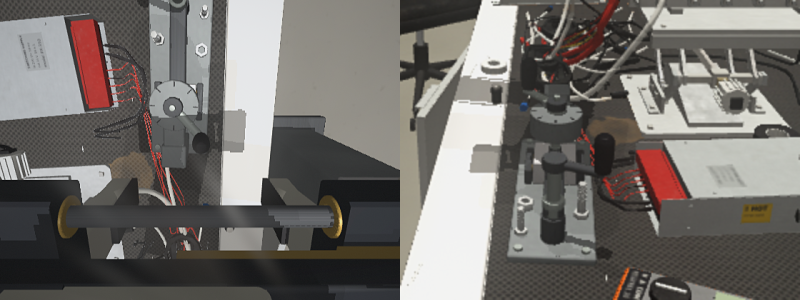

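The crank rests at about 319°, the clamp handle is still where it stopped, bolts and nut are standing as before, and the gripper is clear. Handing in.

```bash
python3 -c "
from station import arm
print(arm.job_done(), arm.get_state()['t'])"
```

```text
the job is handed in; nothing more can be done
the job is handed in; nothing more can be done
```

The tapping job is finished and handed in, about 28 s on the robot's clock against the 72 s limit.

- **Clamp:** I swung the handle clockwise about 66° to its end stop, where the force rose to 22 N and it stopped moving.
- **Back-and-forth turns:** allowing for the twist in the crank, the tap went about half a turn forward and about 91° back. It then went about 181° forward and about 89° back. The largest miss was about 2°.
- **Depth stop:** the tap grounded at about 5.5 rad, inside the expected 5.3–5.8. The push went from 5.9 N turning freely to 8.1 and then 11.4 N.
- **Nip:** I held it for about 0.4 s at 13.7 N by the force reading. The twist angle suggests 15 N or slightly more, so the two differ by 1–2 N. Both are above the 11 N that counts as nipped and below the 20 N limit.
- **Letting go:** I eased the twist off to under 3 N before opening the gripper, so the crank would not spring back and turn the tap.

In the last pictures the crank rests at the stop, the clamp handle is home, and the bolts and nut stand as before. The gripper is open and clear, with about 0.5 N on the force sensor. I did not read the dial pointer, and I did not check the fitting or the reel separately in the last pictures.

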